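Refit and lock the shower drain grate

TASK

The shower drain has been cleaned and needs its round grate back: swing the brass keeper clear of the round recess, slide the round grate along the tray (without lifting it) until it drops flat into the recess, then swing the keeper back over the grate to lock it. Leave the square cover, the pump bottle, the soap dish and the nail brush where they are.

Things in the scene. Friction and masses are not known exactly. Their poses are not given: they have to be found in the camera images.
- tray: White drain tray fixed on the tiled bench, 200 (its x) x 400 (its y) x 30 mm high, thin blue trim. Origin: centre of its underside, z up. Near its -y end a round recess 104 mm across and 10 mm deep (recess floor 20 mm above the origin) is centred at tray (0, -80) mm; the rest of the top, 30 mm above the origin, is flat.
- recess (a point): Centre of the mouth of the round recess, level with the tray's top face (30 mm above the bench). The recess is 104 mm across, 10 mm deep, with a grey floor and a black outlet in its middle.
- grate: Round stainless drain grate, a disc 100 mm across and 10 mm thick with dark dots on top, 0.25 to 0.5 kg, lying loose on the tray's top near the tray's +y end. Too wide for most grippers: push its rim. Origin: centre of its underside, z up. Seated, its top is level with the tray's top and its underside 20 mm above the tray's underside.
- keeper (a joint): Angle of the brass keeper, a flat bar on a vertical pivot. 0 = shut at its stop, pointing along the tray's +y over the recess; grows clockwise seen from above to 1.75; at 1.57 it points along the tray's +x, clear of the recess. Stays where left; about 1 N at its knob turns it. Bar 16 mm wide, 5 thick, reaching 65 from the pivot, 3 mm above the tray's top: it cannot pass over an unseated grate.
- keeper_pivot (a point): On the keeper's pivot axis, at tray (0, -155) mm, at the height of the bar's top (38 mm above the bench).
- keeper_knob (a point): Centre of the top end of the keeper's red upright knob, 12 mm in diameter and 32 mm tall above the bar, 55 mm from the pivot; its top is 70 mm above the bench, its foot 38 mm.
- square_cover: Square steel cover of another drain, 90 x 90 x 8 mm, loose on the bench beyond the tray. Does not belong in the recess. Leave alone. Origin: centre of its underside.
- pump_bottle: Black pump bottle, 66 mm across, 175 mm tall, white blank label, standing on the bench to the robot's right of the tray. Leave alone. Origin: centre of its underside.
- soap_dish: White ceramic dish 90 x 130 x 22 mm with a green bar of soap fixed in it, 31 mm high in all, to the robot's left of the tray. Leave alone. Origin: centre of its underside.
- nail_brush: Wooden nail brush 40 x 95 x 32 mm on the bench beyond the tray. Leave alone. Origin: centre of its underside.

How it is judged:
By the outcome, as a careful person would: the job done as asked, in the order asked, and still so for the second after the job is handed in, with the robot touching nothing.
It also fails if it takes over 72 s, if anything falls off the work surface, if the arm or the gripper's body presses on something with over 40 N, if the wrist force passes 120 N, or if a joint passes its speed limit or range.

ROBOT

A 7-joint arm with a two-finger parallel gripper is mounted at the origin on the work surface. World frame = base frame: x ahead of the robot, y to its left, z up, the work surface at z = 0. Lengths are in m, angles in rad, forces in N, time in s.
With the tool pointing down it reaches from about 0.4 to 0.85 m from the base axis. Payload 10.4 kg.
Tool frame: the origin (TCP) lies at the very end of the fingers, on their centre line; the grasp point (between the pads) lies 19 mm behind it; z points along the fingers, y is the line along which they close (so a half turn about z gives the same grasp; the last joint's range is limited). The gripper opens to 85 mm and grips with 20 to 120 N. Pads are 22 mm wide; open, the fingers measure 114 mm over their backs; the gripper's body (76 mm by 85 mm) begins 54 mm behind the grasp point. The pads swing forward as they close: fully open they stand 13 mm farther back than shut.
Start: joints at [1.209, 0.332, -0.065, 1.46, 0.022, 1.35, -0.088], TCP at [0.208, -0.589, 0.231] pointing down, gripper open.
Joint ranges: [-2.6, 2.6], [-0.5, 2.12], [-1.47, 1.34], [0.16, 2.42], [-1.27, 4.41], [0.06, 2.06], [-2.6, 2.6]. Speed limits (rad/s): [2.22, 2.22, 2.79, 2.79, 3.14, 3.14, 3.14].

INTERFACE

Orientations are given as a unit quaternion [x, y, z, w].
In Python, from workcell import * gives the robot as it stands. The module is installed in compiled form; this text tells all that it offers.
- The arm moves only by the tool carry_out, never from a script. Its argument "motion" is a list of rows, each an object with "xyz": the shift along the tool's x, y, z in m, a list of three; "angular": the turn, a rotation vector about the tool's x, y, z in degrees, a list of three. A call has 1 to 12 rows; each row is the pose to reach, as a shift and turn from the pose commanded when the call began, along the tool's axes at that moment; what a row does not reach only later rows make up. A row lasts 1/10 s, in which the tool goes at most 50 mm and 8.59 degrees, less where a joint would pass 70% of its speed; a pose out of reach is approached as far as the arm can. A call with a gripper value outside its range is refused whole. "hand" is the opening, from 0 (shut) to 1 (fully open), set as the call begins (left out, the last holds). The fingers move at their own pace and stop on an object; "grip_force" is the grip in N (left out, the last holds). Time passes only in rows, so rows that repeat a pose let the fingers close. It gives the time, the measured TCP pose, the force, the opening and the grip force at its end, in the units of the state.
- get_obs(): the state, without advancing time (a new reading comes with each control period).
- camera(name): name is "side" or "top" or "wrist"; returns a dict with "img" (480x640x3 uint8, red, green, blue), "fx", "fy", "cx", "cy" (pixels), "k1" (the pictures are not rectified: a ray, as slopes to the right and down, at radius r is drawn at 1 + k1 r^2 times it, then the intrinsics apply), "extrinsics" (4x4, takes a point from camera to world coordinates). Camera axes: x right, y up, looking along -z (the intrinsics and any distortion apply to the point x, -y, -z); pixel columns grow to the right and rows downward; lengths in m; the calibration is good to about 2 mm. A picture is of the moment at which its call begins. There is no depth.
- hand_in(): hands the job in; it is judged then, once.
The state is a dict: "clock": time; "joint_pos": joint angles; "joint_velocities": joint speeds; "tau": joint torques, N m; "position": TCP position; "ee_rot": TCP orientation; "ft_force": force on the tool from outside, world axes, zero at the start; "torque": the same for the moment, N m; "grip_width": opening from 0.0 (shut) to 1.0 (fully open); "grasp_force": force on a finger pad.
Only numpy, scipy, OpenCV 4.12 (cv2) and the standard library are available. Lean on these libraries where they do the work, as an engineer would, in place of code of your own. Each camera call takes 0.05 s, during which the arm holds its last target. There are 200 camera calls.

## Working session

There is one attempt and no reset: what is moved stays moved. The work goes in short steps, Python scripts to look and compute and a tool call to move; the robot and the scene stay as the last step left them, time stands still between calls to the robot, and variables do not carry over. Pictures are saved under pics/ and viewed, at most 10 in all, crops included, and the job is handed in when it is done.

Besides the shell and the picture viewer there is one more tool, called in YAML: its name, and indented under it one key for each argument. carry_out: Moves the arm, as the interface text tells. Its arguments: {"type":"object","properties":{"motion":{"type":"array"},"hand":{"type":"number"},"grip_force":{"type":"number"}},"required":["motion"]}

```bash
mkdir -p pics
cat > h.py <<'E'
from workcell import *
import numpy as np, cv2
def snap(n,f):
    c=camera(n); cv2.imwrite(f'pics/{f}.png',c['img'][:,:,::-1]); np.savez(f'{f}.npz',**{k:c[k] for k in('fx','fy','cx','cy','k1','extrinsics')}); return c
def ray(f,u,v):
    c=np.load(f'{f}.npz'); d=np.array([(u-c['cx'])/c['fx'],(v-c['cy'])/c['fy']]); s=d.copy()
    for _ in range(20): s=d/(1+c['k1']*(s@s))
    E=c['extrinsics']; r=E[:3,:3]@np.array([s[0],-s[1],-1]); return E[:3,3],r/np.linalg.norm(r)
def atz(f,u,v,z):
    o,r=ray(f,u,v); return o+r*(z-o[2])/r[2]
def tri(*l):
    A=0;b=0
    for f,u,v in l:
        o,r=ray(f,u,v);P=np.eye(3)-np.outer(r,r);A=A+P;b=b+P@o
    return np.linalg.solve(A,b)
def proj(f,p):
    c=np.load(f'{f}.npz');E=c['extrinsics'];q=E[:3,:3].T@(np.array(p)-E[:3,3]);s=np.array([q[0],-q[1]])/-q[2]
    s=s*(1+c['k1']*(s@s));return s[0]*c['fx']+c['cx'],s[1]*c['fy']+c['cy']
E
python3 - <<'E'
from h import *
for n in('top','side'): 
    c=snap(n,n+'0'); print(n,c['extrinsics'][:3,3],c['fx'],c['k1'])
o=get_obs(); print({k:np.round(v,3) for k,v in o.items()})
E
```

```text
top [ 0.54168573 -0.01133147  1.05055255] 436.1957055329959 -0.02012807994712065
side [0.49002468 0.94944929 1.31958068] 569.4697200284362 -0.1111485461455049
{'clock': np.float64(0.1), 'joint_pos': array([ 1.209,  0.333, -0.065,  1.461,  0.022,  1.35 , -0.089]), 'joint_velocities': array([ 0.001, -0.001,  0.001, -0.003,  0.001,  0.001, -0.   ]), 'tau': array([ 2.0000e-03, -6.2675e+01,  5.0000e-02, -3.9243e+01,  1.6000e-02,
        7.0000e-03,  0.0000e+00]), 'position': array([ 0.208, -0.589,  0.231]), 'ee_rot': array([ 0.986,  0.169, -0.   , -0.001]), 'ft_force': array([0.634, 0.165, 0.047]), 'torque': array([-0.   ,  0.066, -0.051]), 'grasp_force': np.float64(0.0), 'grip_width': np.float64(1.0)}
```

View pics/top0.png

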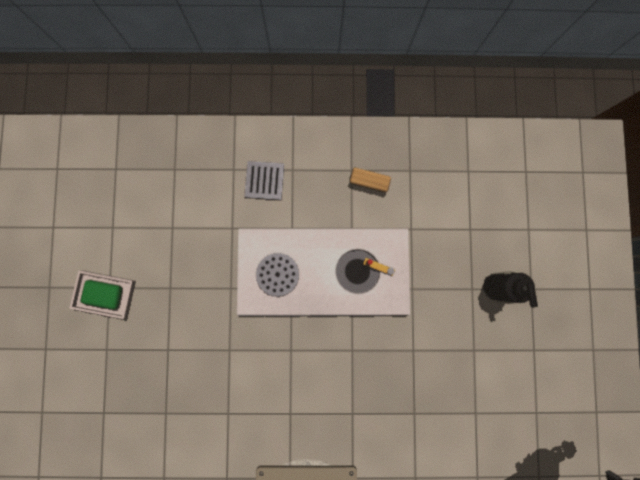

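View pics/side0.png

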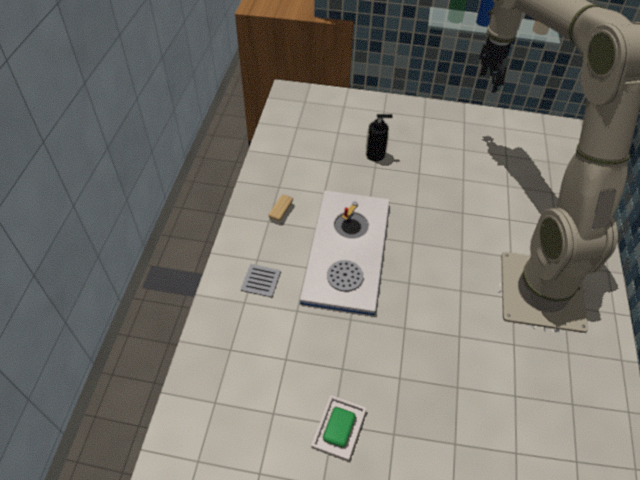

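Top: tray spans about (238,229)–(410,316), the grate is near (277,275), the recess near (358,271), and the keeper runs from about (392,271) to its knob at (368,262). Side: grate (345,276), recess (351,224), knob (349,208). I'll enlarge both views.

Run:
```python
import cv2,numpy as np
a=cv2.imread('pics/top0.png')[222:324,230:420]; b=cv2.imread('pics/side0.png')[185:315,295:395]
cv2.imwrite('pics/ct.png',cv2.resize(a,None,fx=4.2,fy=4.2,interpolation=cv2.INTER_CUBIC)); cv2.imwrite('pics/cs.png',cv2.resize(b,None,fx=4.5,fy=4.5,interpolation=cv2.INTER_CUBIC))
```

```text
(no output)
```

View pics/ct.png

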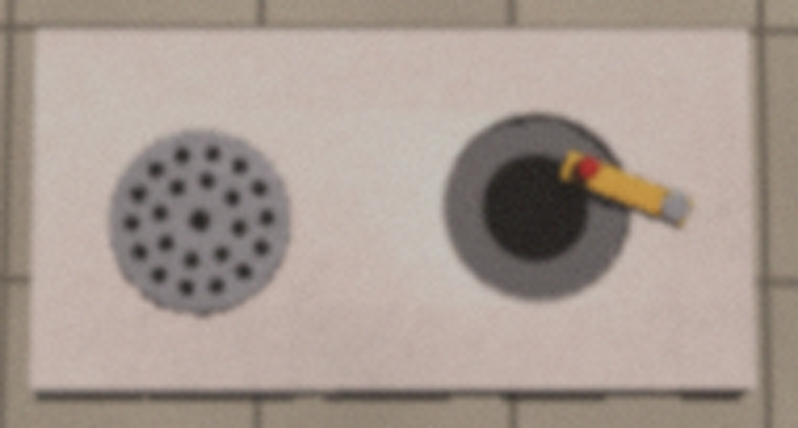

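View pics/cs.png

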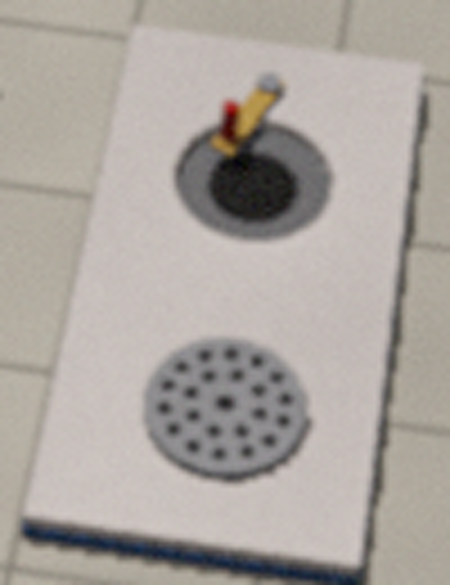

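Top crop: grate dot (199,220), recess (537,206), knob top (589,168), pivot (676,206), tray corners (34,28), (748,28), (756,388), (32,390). Side crop: grate dot (226,403), recess mouth (253,181), knob top (231,105), pivot (269,82), corners (134,26), (423,66), (363,572), (25,522).

```bash
cat > m.py <<'E'
from h import *
T=lambda u,v:('top0',230+(u+.5)/4.2-.5,222+(v+.5)/4.2-.5)
S=lambda u,v:('side0',295+(u+.5)/4.5-.5,185+(v+.5)/4.5-.5)
E
python3 - <<'E'
from m import *
for n,a,b,z in[('grate',(199,220),(226,403),.04),('recess',(537,206),(253,181),.03),('knob',(589,168),(231,105),.07),('pivot',(676,206),(269,82),.038),
 ('c+x+y',(34,28),(25,522),.03),('c+x-y',(748,28),(134,26),.03),('c-x-y',(756,388),(423,66),.03),('c-x+y',(32,390),(363,572),.03)]:
    print(n,tri(T(*a),S(*b)).round(4),atz(*T(*a),z).round(4),atz(*S(*b),z).round(4))
c=camera('wrist');print(c['extrinsics'].round(3))
o=get_obs();from scipy.spatial.transform import Rotation as R;print(R.from_quat(o['ee_rot']).as_matrix().round(3),o['position'])
E
```

```text
grate [0.5536 0.0695 0.0382] [0.5551 0.0695 0.04  ] [0.552  0.0707 0.04  ]
recess [ 0.5623 -0.1182  0.0232] [ 0.5636 -0.1174  0.03  ] [ 0.5604 -0.1126  0.03  ]
knob [ 0.5821 -0.1415  0.0683] [ 0.5832 -0.1413  0.07  ] [ 0.5809 -0.1401  0.07  ]
pivot [ 0.5625 -0.1937  0.037 ] [ 0.5637 -0.1935  0.038 ] [ 0.5612 -0.1929  0.038 ]
c+x+y [0.6601 0.1651 0.0232] [0.6619 0.164  0.03  ] [0.6567 0.1693 0.03  ]
c+x-y [ 0.6622 -0.238   0.0254] [ 0.6639 -0.237   0.03  ] [ 0.6594 -0.2336  0.03  ]
c-x-y [ 0.4619 -0.2395  0.0237] [ 0.4638 -0.2379  0.03  ] [ 0.4607 -0.2339  0.03  ]
c-x+y [0.4587 0.1621 0.0208] [0.4618 0.1607 0.03  ] [0.4565 0.1674 0.03  ]
[[ 0.332  0.905  0.265  0.274]
 [-0.943  0.319  0.093 -0.565]
 [-0.001 -0.281  0.96   0.373]
 [ 0.     0.     0.     1.   ]]
[[ 0.943  0.332 -0.   ]
 [ 0.332 -0.943  0.001]
 [-0.    -0.001 -1.   ]] [ 0.20764258 -0.58921499  0.23072529]
```

Triangulated heights agree with the text (grate top 38 mm, knob top 68 mm, pivot 37 mm). Working estimates:

| Item | Position (m) |
|---|---|
| Recess | (.562, -.117) |
| Pivot | (.5625, -.1925) |
| Grate | (.5535, .070) |
| Keeper angle | about 0.36 rad |

Next I move above the keeper's -x side with the fingers shut and tool x along world +y.

carry_out:
  motion:
    - {"xyz": [0.04,-0.026,-0.02],"angular": [0,0,-6]}
    - {"xyz": [0.08,-0.052,-0.03],"angular": [0,0,-12]}
    - {"xyz": [0.12,-0.079,-0.03],"angular": [0,0,-18]}
    - {"xyz": [0.16,-0.105,-0.03],"angular": [0,0,-24]}
    - {"xyz": [0.2,-0.131,-0.03],"angular": [0,0,-30]}
    - {"xyz": [0.24,-0.157,-0.03],"angular": [0,0,-36]}
    - {"xyz": [0.28,-0.184,-0.03],"angular": [0,0,-42]}
    - {"xyz": [0.32,-0.21,-0.03],"angular": [0,0,-48]}
    - {"xyz": [0.36,-0.236,-0.03],"angular": [0,0,-54]}
    - {"xyz": [0.4,-0.262,-0.03],"angular": [0,0,-60]}
    - {"xyz": [0.44,-0.289,-0.02],"angular": [0,0,-66]}
    - {"xyz": [0.473,-0.31,0.0],"angular": [0,0,-70.6]}
  hand: 0
  grip_force: 20

```text
clock: 1.35
position: [0.5528, -0.1372, 0.2324]
ee_rot: [0.705, 0.709, 0.001, 0.001]
ft_force: [0.4, -1.0, -0.3]
grip_width: 0.0
grasp_force: 0.0
```

carry_out:
  motion:
    - {"xyz": [0,-0.002,0.04],"angular": [0,0,0]}
    - {"xyz": [0,-0.003,0.08],"angular": [0,0,0]}
    - {"xyz": [0,-0.003,0.12],"angular": [0,0,0]}
    - {"xyz": [0,-0.003,0.15],"angular": [0,0,0]}
    - {"xyz": [0,-0.003,0.17],"angular": [0,0,0]}
    - {"xyz": [0,-0.003,0.18],"angular": [0,0,0]}
    - {"xyz": [0,-0.003,0.185],"angular": [0,0,0]}
    - {"xyz": [0,-0.003,0.185],"angular": [0,0,0]}

```text
clock: 2.15
position: [0.548, -0.1399, 0.0465]
ee_rot: [0.707, 0.707, 0.0, 0.0]
ft_force: [-0.3, -0.3, 1.1]
grip_width: -0.0
grasp_force: 0.0
```

Run:
```python
from h import *
snap('wrist','w1'); snap('top','t1')
o=get_obs(); print(o['position'],o['ft_force'])
a=cv2.imread('pics/w1.png'); b=cv2.resize(cv2.imread('pics/t1.png')[222:324,230:420],None,fx=3.36,fy=3.36)
cv2.imwrite('pics/v1.png',np.vstack([cv2.resize(a[:,:],(343,257)),b[:,:343]]) if 0 else a)
```

```text
[ 0.54855979 -0.14009785  0.04740017] [ 0.30030328 -0.50577777  0.29365759]
```

View pics/w1.png

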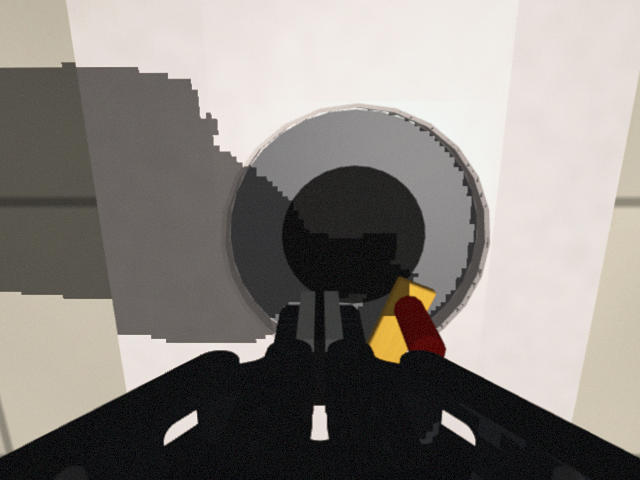

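The wrist view shows the fingertips at about (320,300) and the red knob at about (420,325), to their right with clear space between. I'll push it round the arc.

carry_out:
  motion:
    - {"xyz": [0.0025,0.014,0],"angular": [0,0,0]}
    - {"xyz": [0.0017,0.0235,0],"angular": [0,0,0]}
    - {"xyz": [-0.001,0.033,0],"angular": [0,0,0]}
    - {"xyz": [-0.005,0.0415,0],"angular": [0,0,0]}
    - {"xyz": [-0.0105,0.0495,0],"angular": [0,0,0]}
    - {"xyz": [-0.017,0.056,0],"angular": [0,0,0]}
    - {"xyz": [-0.021,0.059,0],"angular": [0,0,0]}
    - {"xyz": [-0.025,0.0615,0],"angular": [0,0,0]}
    - {"xyz": [-0.03,0.064,0],"angular": [0,0,0]}
    - {"xyz": [-0.034,0.066,0],"angular": [0,0,0]}
    - {"xyz": [-0.037,0.066,0],"angular": [0,0,0]}
    - {"xyz": [-0.037,0.066,0],"angular": [0,0,0]}

```text
clock: 3.45
position: [0.614, -0.1776, 0.0465]
ee_rot: [0.707, 0.707, 0.0, 0.0]
ft_force: [-0.7, -0.5, 0.6]
grip_width: 0.002
grasp_force: 0.0
```

carry_out:
  motion:
    - {"xyz": [0.01,0,0],"angular": [0,0,0]}
    - {"xyz": [0.02,0,-0.03],"angular": [0,0,0]}
    - {"xyz": [0.06,-0.015,-0.06],"angular": [0,0,0]}
    - {"xyz": [0.1,-0.025,-0.08],"angular": [0,0,0]}
    - {"xyz": [0.15,-0.035,-0.08],"angular": [0,0,0]}
    - {"xyz": [0.2,-0.045,-0.08],"angular": [0,0,0]}
    - {"xyz": [0.25,-0.055,-0.08],"angular": [0,0,0]}
    - {"xyz": [0.29,-0.06,-0.08],"angular": [0,0,0]}
    - {"xyz": [0.317,-0.06,-0.07],"angular": [0,0,0]}
    - {"xyz": [0.317,-0.06,-0.05],"angular": [0,0,0]}
  hand: 0.6

```text
clock: 4.45
position: [0.5532, 0.1468, 0.0979]
ee_rot: [0.704, 0.71, 0.002, 0.0]
ft_force: [0.3, -0.3, -0.8]
grip_width: 0.603
grasp_force: 0.0
```

Run:
```python
from h import *
snap('top','t2');snap('side','s2');snap('wrist','w2')
o=get_obs(); print(o['position'],o['ft_force'],o['grip_width'])
a=cv2.resize(cv2.imread('pics/t2.png')[222:324,230:420],(760,408),interpolation=2)[:,380:]
b=cv2.resize(cv2.imread('pics/w2.png'),(418,313)); c=np.zeros((408,800,3),np.uint8); c[:,:380]=a; c[:313,380:798]=b; cv2.imwrite('pics/v2.png',c)
```

```text
[0.55262309 0.14030143 0.09553094] [-0.88504271 -0.14736882 -0.36466851] 0.6032086666945832
```

View pics/v2.png

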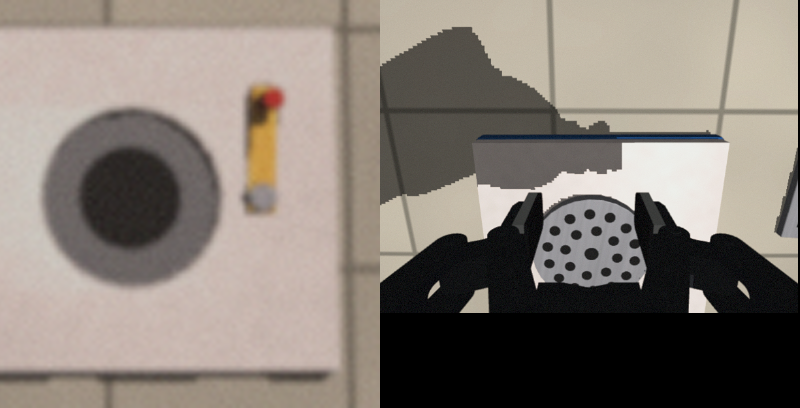

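Keeper now points along +x (knob at (275,98), pivot at (260,198), about 92°), clear of the recess. The fingers straddle the grate's centre line. I'll descend behind the grate and feel for the tray.

carry_out:
  motion:
    - {"xyz": [0,0,0.025],"angular": [0,0,0]}
    - {"xyz": [0,0,0.045],"angular": [0,0,0]}
    - {"xyz": [0,0,0.055],"angular": [0,0,0]}
    - {"xyz": [0,0,0.059],"angular": [0,0,0]}
    - {"xyz": [0,0,0.061],"angular": [0,0,0]}
    - {"xyz": [0,0,0.061],"angular": [0,0,0]}

```text
clock: 5.2
position: [0.5543, 0.1401, 0.0361]
ee_rot: [0.707, 0.707, 0.0, 0.0]
ft_force: [0.1, 0.1, 0.4]
grip_width: 0.599
grasp_force: 0.0
```

Run:
```python
from h import *
print(atz('w2',(591-380)/418*640,254/313*480,.04))
o=get_obs(); print(o['position'],o['ft_force'],o['grip_width'])
```

```text
[0.55303811 0.06898018 0.04      ]
[0.55426554 0.14010198 0.03608084] [0.10240214 0.09648739 0.44312406] 0.598968475374418
```

carry_out:
  motion:
    - {"xyz": [0,0,0.002],"angular": [0,0,0]}
    - {"xyz": [0,0,0.004],"angular": [0,0,0]}
    - {"xyz": [0,0,0.005],"angular": [0,0,0]}
    - {"xyz": [0,0,0.005],"angular": [0,0,0]}

```text
clock: 5.6
position: [0.5537, 0.1401, 0.0302]
ee_rot: [0.707, 0.707, -0.0, 0.0]
ft_force: [0.7, -0.8, -0.4]
grip_width: 0.6
grasp_force: 0.0
```

carry_out:
  motion:
    - {"xyz": [0,0,0.001],"angular": [0,0,0]}
    - {"xyz": [0,0,0.002],"angular": [0,0,0]}
    - {"xyz": [0,0,0.002],"angular": [0,0,0]}

```text
clock: 5.9
position: [0.5537, 0.1401, 0.0281]
ee_rot: [0.707, 0.707, -0.0, -0.0]
ft_force: [0.2, -1.0, 0.5]
grip_width: 0.597
grasp_force: 0.0
```

carry_out:
  motion:
    - {"xyz": [0,0,0.001],"angular": [0,0,0]}
    - {"xyz": [0,0,0.002],"angular": [0,0,0]}
    - {"xyz": [0,0,0.002],"angular": [0,0,0]}

```text
clock: 6.2
position: [0.5539, 0.1401, 0.0269]
ee_rot: [0.707, 0.707, -0.0, 0.0]
ft_force: [-3.1, -0.7, 7.1]
grip_width: 0.6
grasp_force: 3.9
```

carry_out:
  motion:
    - {"xyz": [0,0,0.001],"angular": [0,0,0]}
    - {"xyz": [0,0,0.001],"angular": [0,0,0]}

```text
clock: 6.4
position: [0.5539, 0.1401, 0.0268]
ee_rot: [0.707, 0.707, -0.0, 0.0]
ft_force: [-7.8, -3.0, 19.6]
grip_width: 0.599
grasp_force: 9.5
```

Contact at TCP z≈.027. I'll lift about 2.5 mm clear and push the grate along -y, drifting +8 mm in x.

carry_out:
  motion:
    - {"xyz": [0,0,-0.0045],"angular": [0,0,0]}
    - {"xyz": [-0.004,0,-0.0045],"angular": [0,0,0]}
    - {"xyz": [-0.008,0,-0.0045],"angular": [0,0,0]}
    - {"xyz": [-0.013,0,-0.0045],"angular": [0,0,0]}
    - {"xyz": [-0.02,0,-0.0045],"angular": [0,0,0]}
    - {"xyz": [-0.03,0.001,-0.0045],"angular": [0,0,0]}
    - {"xyz": [-0.041,0.002,-0.0045],"angular": [0,0,0]}
    - {"xyz": [-0.053,0.003,-0.0045],"angular": [0,0,0]}
    - {"xyz": [-0.065,0.004,-0.0045],"angular": [0,0,0]}
    - {"xyz": [-0.075,0.0045,-0.0045],"angular": [0,0,0]}
    - {"xyz": [-0.08,0.005,-0.0045],"angular": [0,0,0]}
    - {"xyz": [-0.08,0.005,-0.0045],"angular": [0,0,0]}

```text
clock: 7.6
position: [0.559, 0.0589, 0.0298]
ee_rot: [0.708, 0.707, -0.0, 0.0]
ft_force: [-0.2, -0.0, -0.2]
grip_width: 0.598
grasp_force: 0.0
```

carry_out:
  motion:
    - {"xyz": [-0.005,0,0],"angular": [0,0,0]}
    - {"xyz": [-0.013,0.001,0],"angular": [0,0,0]}
    - {"xyz": [-0.023,0.001,0],"angular": [0,0,0]}
    - {"xyz": [-0.034,0.002,0],"angular": [0,0,0]}
    - {"xyz": [-0.046,0.002,0],"angular": [0,0,0]}
    - {"xyz": [-0.058,0.003,0],"angular": [0,0,0]}
    - {"xyz": [-0.07,0.003,0],"angular": [0,0,0]}
    - {"xyz": [-0.08,0.003,0],"angular": [0,0,0]}
    - {"xyz": [-0.086,0.003,0],"angular": [0,0,0]}
    - {"xyz": [-0.09,0.003,0],"angular": [0,0,0]}
    - {"xyz": [-0.09,0.003,0],"angular": [0,0,0]}

```text
clock: 8.7
position: [0.5618, -0.0306, 0.0298]
ee_rot: [0.707, 0.707, -0.0, 0.0]
ft_force: [-0.3, -0.1, 0.2]
grip_width: 0.599
grasp_force: 0.0
```

Run:
```python
from h import *
snap('top','t3');snap('side','s3');snap('wrist','w3')
o=get_obs(); print(o['position'],o['ft_force'],o['grip_width'])
s=cv2.resize(cv2.imread('pics/s3.png')[185:315,295:395],(400,520),interpolation=2)
b=cv2.resize(cv2.imread('pics/w3.png'),(400,300)); a=cv2.resize(cv2.imread('pics/t3.png')[222:324,230:420],(400,215),interpolation=2)
cv2.imwrite('pics/v3.png',np.hstack([s,np.vstack([b,a,np.zeros((5,400,3),np.uint8)])]))
```

```text
[ 0.56171802 -0.02976155  0.02974278] [-0.41603013 -0.26954759 -0.55187758] 0.5994057022536416
```

View pics/v3.png

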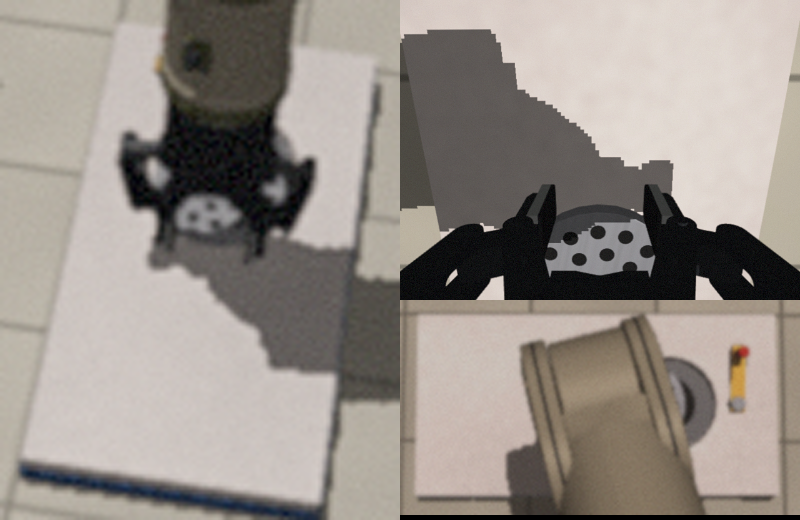

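The grate is following squarely between the fingers, its leading edge overhanging the recess (side (205,212), wrist (600,245)). Continuing slowly.

carry_out:
  motion:
    - {"xyz": [-0.004,0,0],"angular": [0,0,0]}
    - {"xyz": [-0.008,0,0],"angular": [0,0,0]}
    - {"xyz": [-0.012,0,0],"angular": [0,0,0]}
    - {"xyz": [-0.016,0,0],"angular": [0,0,0]}
    - {"xyz": [-0.02,0,0],"angular": [0,0,0]}
    - {"xyz": [-0.024,0,0],"angular": [0,0,0]}
    - {"xyz": [-0.027,0,0],"angular": [0,0,0]}
    - {"xyz": [-0.029,0,0],"angular": [0,0,0]}
    - {"xyz": [-0.031,0,0],"angular": [0,0,0]}
    - {"xyz": [-0.032,0,0],"angular": [0,0,0]}
    - {"xyz": [-0.032,0,0],"angular": [0,0,0]}

```text
clock: 9.95
position: [0.5617, -0.0622, 0.0297]
ee_rot: [0.707, 0.707, -0.0, 0.0]
ft_force: [-0.3, 0.6, 0.6]
grip_width: 0.597
grasp_force: 0.1
```

carry_out:
  motion:
    - {"xyz": [-0.001,0,0],"angular": [0,0,0]}
    - {"xyz": [-0.002,0,0],"angular": [0,0,0]}
    - {"xyz": [-0.003,0,0],"angular": [0,0,0]}
    - {"xyz": [-0.003,0,0],"angular": [0,0,0]}

```text
clock: 10.35
position: [0.5618, -0.0652, 0.0298]
ee_rot: [0.707, 0.707, -0.0, 0.0]
ft_force: [0.2, 0.6, -1.0]
grip_width: 0.601
grasp_force: 0.0
```

Run:
```python
from h import *
snap('side','s4');snap('wrist','w4')
o=get_obs(); print(o['position'],o['ft_force'],o['grip_width'])
s=cv2.resize(cv2.imread('pics/s4.png')[185:285,305:395],(450,500),interpolation=2)
b=cv2.resize(cv2.imread('pics/w4.png')[240:480,160:500],(350,247)); 
cv2.imwrite('pics/v4.png',np.hstack([s,np.vstack([b,np.zeros((253,350,3),np.uint8)])]))
```

```text
[ 0.56181246 -0.0650125   0.02981037] [ 0.53012967  0.56995888 -1.29321751] 0.6022682639247215
```

View pics/v4.png

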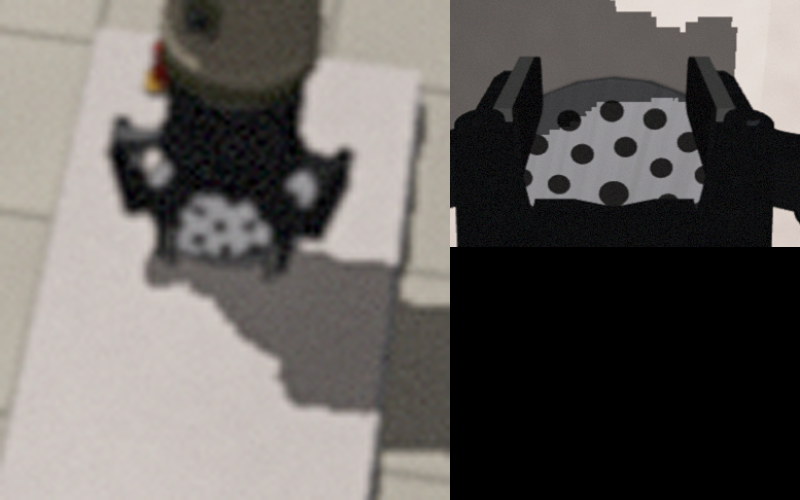

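carry_out:
  motion:
    - {"xyz": [-0.001,0,0],"angular": [0,0,0]}
    - {"xyz": [-0.002,0,0],"angular": [0,0,0]}
    - {"xyz": [-0.003,0,0],"angular": [0,0,0]}
    - {"xyz": [-0.003,0,0],"angular": [0,0,0]}

```text
clock: 10.85
position: [0.5618, -0.0682, 0.0298]
ee_rot: [0.707, 0.707, -0.0, 0.0]
ft_force: [-0.0, -0.3, -0.1]
grip_width: 0.601
grasp_force: 0.0
```

Run:
```python
from h import *
snap('wrist','w5')
o=get_obs(); print(o['position'],o['ft_force'])
a=cv2.imread('pics/w4.png',0).astype(int);b=cv2.imread('pics/w5.png',0).astype(int)
# shift of dots in wrist view between w4 and w5; white cols at a dot-row
g=lambda f:cv2.cvtColor(cv2.imread(f),cv2.COLOR_BGR2GRAY).astype(np.float32)
for z in(.03,.04):print(z,'expected shift if grate fixed',np.subtract(proj('w5',(.562,-.08,z)),proj('w4',(.562,-.08,z))))
A=g('pics/w4.png')[335:430,260:390];r=cv2.matchTemplate(g('pics/w5.png')[300:470,240:410],A[20:85,10:120],cv2.TM_CCOEFF_NORMED);_,m,_,l=cv2.minMaxLoc(r);print(m,l,'zero at',(30,55))
```

```text
[ 0.56180553 -0.06804776  0.02980092] [0.09693266 0.20306725 0.53945826]
0.03 expected shift if grate fixed [ 0.03403327 -7.06783161]
0.04 expected shift if grate fixed [ 0.0365918  -7.42623633]
0.9786808490753174 (30, 48) zero at (30, 55)
```

The grate stayed put while the fingers slid over it with no force, so it appears seated. I'll lift, shut the fingers, move beyond the keeper and look.

carry_out:
  motion:
    - {"xyz": [0,0,-0.03],"angular": [0,0,0]}
    - {"xyz": [0,0,-0.07],"angular": [0,0,0]}
    - {"xyz": [-0.02,0.005,-0.1],"angular": [0,0,0]}
    - {"xyz": [-0.06,0.016,-0.11],"angular": [0,0,0]}
    - {"xyz": [-0.1,0.028,-0.11],"angular": [0,0,0]}
    - {"xyz": [-0.14,0.04,-0.11],"angular": [0,0,0]}
    - {"xyz": [-0.158,0.044,-0.11],"angular": [0,0,0]}
    - {"xyz": [-0.158,0.044,-0.11],"angular": [0,0,0]}
    - {"xyz": [-0.158,0.044,-0.11],"angular": [0,0,0]}
  hand: 0

```text
clock: 11.8
position: [0.6058, -0.2247, 0.1395]
ee_rot: [0.707, 0.707, 0.0, -0.001]
ft_force: [0.7, 0.8, 0.5]
grip_width: -0.001
grasp_force: 0.0
```

Run:
```python
from h import *
snap('side','s6');snap('wrist','w6')
o=get_obs(); print(o['position'],o['ft_force'],o['grip_width'])
s=cv2.resize(cv2.imread('pics/s6.png')[185:285,305:395],(405,450),interpolation=2)
b=cv2.resize(cv2.imread('pics/w6.png'),(395,296)); 
cv2.imwrite('pics/v6.png',np.hstack([s,np.vstack([b,np.zeros((154,395,3),np.uint8)])]))
print([ (n,z,proj(n,(.562,-.117,z))) for n in('s6','w6') for z in(.03,.04)])
```

```text
[ 0.60600534 -0.22373733  0.13993972] [ 0.10507554  0.91933663 -1.02585696] 0.00012540158732464432
[('s6', 0.03, (np.float64(350.49066340701637), np.float64(223.6236811838779))), ('s6', 0.04, (np.float64(350.6910455166086), np.float64(221.44937631562055))), ('w6', 0.03, (np.float64(241.89331665686674), np.float64(49.45682684746271))), ('w6', 0.04, (np.float64(238.57389639892867), np.float64(46.637231603051134)))]
```

View pics/v6.png

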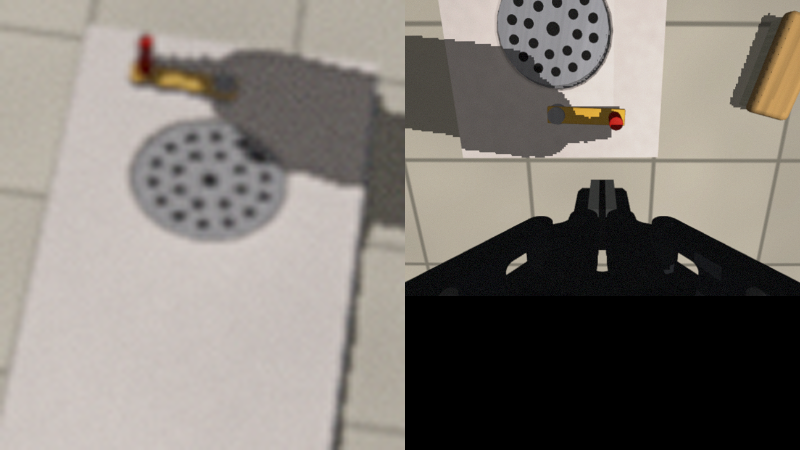

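The grate fills the recess flat: side-view centre (351.6,224.9) against a predicted (350.5,223.6). The knob is clear of the shut fingers, so I'll descend.

carry_out:
  motion:
    - {"xyz": [0,0,0.03],"angular": [0,0,0]}
    - {"xyz": [0,0,0.06],"angular": [0,0,0]}
    - {"xyz": [0,0,0.08],"angular": [0,0,0]}
    - {"xyz": [0,0,0.09],"angular": [0,0,0]}
    - {"xyz": [0,0,0.0935],"angular": [0,0,0]}
    - {"xyz": [0,0,0.0935],"angular": [0,0,0]}

```text
clock: 12.5
position: [0.6062, -0.2254, 0.0469]
ee_rot: [0.707, 0.707, 0.0, 0.0]
ft_force: [0.2, 0.0, 0.8]
grip_width: -0.002
grasp_force: 0.0
```

carry_out:
  motion:
    - {"xyz": [0.0055,0.004,0],"angular": [0,0,0]}
    - {"xyz": [0.014,0.008,0],"angular": [0,0,0]}
    - {"xyz": [0.0235,0.0105,0],"angular": [0,0,0]}
    - {"xyz": [0.033,0.0115,0],"angular": [0,0,0]}
    - {"xyz": [0.0425,0.0105,0],"angular": [0,0,0]}
    - {"xyz": [0.052,0.008,0],"angular": [0,0,0]}
    - {"xyz": [0.0605,0.004,0],"angular": [0,0,0]}
    - {"xyz": [0.0685,-0.0015,0],"angular": [0,0,0]}
    - {"xyz": [0.074,-0.0065,0],"angular": [0,0,0]}
    - {"xyz": [0.078,-0.012,0],"angular": [0,0,0]}
    - {"xyz": [0.0805,-0.016,0],"angular": [0,0,0]}
    - {"xyz": [0.0805,-0.016,0],"angular": [0,0,0]}

```text
clock: 13.7
position: [0.5876, -0.1506, 0.0463]
ee_rot: [0.708, 0.706, -0.003, 0.001]
ft_force: [-4.6, -16.2, 0.7]
grip_width: 0.0
grasp_force: 7.0
```

carry_out:
  motion:
    - {"xyz": [0.002,-0.002,0],"angular": [0,0,0]}
    - {"xyz": [0.002,-0.004,0],"angular": [0,0,0]}
    - {"xyz": [0.002,-0.005,0],"angular": [0,0,0]}
    - {"xyz": [0.002,-0.005,0],"angular": [0,0,0]}

```text
clock: 14.1
position: [0.5833, -0.1497, 0.0464]
ee_rot: [0.709, 0.705, -0.003, 0.002]
ft_force: [-2.9, -18.5, -0.8]
grip_width: 0.002
grasp_force: 8.4
```

Run:
```python
from h import *
c=snap('wrist','w7');o=get_obs(); print(o['position'],o['ft_force'])
h=cv2.cvtColor(c['img'],cv2.COLOR_RGB2HSV); m=((h[...,0]<6)|(h[...,0]>174))&(h[...,1]>150)&(h[...,2]>60)
v,u=np.nonzero(m); print(len(u),u.min(),u.max(),v.min(),v.max())
# foot of knob = smallest row end; compare expected for a shut keeper
for t in(0,.05,.1,.2):
    k=(.5625+.055*np.sin(t),-.1925+.055*np.cos(t)); print(t,proj('w7',(*k,.04)),proj('w7',(*k,.07)))
```

```text
[ 0.58328821 -0.14964389  0.04629231] [ -2.70793725 -19.1240333    0.39318526]
1985 251 292 264 330
0 (np.float64(266.55932004320795), np.float64(278.8121514632182)) (np.float64(254.9558847428054), np.float64(315.4458307440486))
0.05 (np.float64(273.78658833546956), np.float64(278.9533139227944)) (np.float64(263.762993104054), np.float64(315.61671311803906))
0.1 (np.float64(281.00658108832687), np.float64(279.42946836050106)) (np.float64(272.56402095682313), np.float64(316.18415265621707))
0.2 (np.float64(295.3307938656661), np.float64(281.37801398753544)) (np.float64(290.02714130424704), np.float64(318.4974953619515))
```

The fingers have met the knob on their +y face (19 N radially), leaving the keeper slightly short of its stop. I'll back off and push squarely along -x at the knob's y.

carry_out:
  motion:
    - {"xyz": [-0.012,0.0,0],"angular": [0,0,0]}
    - {"xyz": [-0.012,0.012,0],"angular": [0,0,0]}
    - {"xyz": [-0.012,0.022,0],"angular": [0,0,0]}
    - {"xyz": [0.004,0.024,0],"angular": [0,0,0]}
    - {"xyz": [0.006,0.024,0],"angular": [0,0,0]}
    - {"xyz": [0.006,0.018,0],"angular": [0,0,0]}
    - {"xyz": [0.006,0.012,0],"angular": [0,0,0]}
    - {"xyz": [0.006,0.007,0],"angular": [0,0,0]}
    - {"xyz": [0.006,0.003,0],"angular": [0,0,0]}
    - {"xyz": [0.006,0.001,0],"angular": [0,0,0]}
    - {"xyz": [0.006,0.0,0],"angular": [0,0,0]}
    - {"xyz": [0.006,0.0,0],"angular": [0,0,0]}

```text
clock: 15.35
position: [0.5848, -0.1376, 0.0464]
ee_rot: [0.707, 0.707, -0.0, 0.0]
ft_force: [1.1, -0.1, -0.7]
grip_width: -0.001
grasp_force: 0.0
```

carry_out:
  motion:
    - {"xyz": [0,-0.001,0],"angular": [0,0,0]}
    - {"xyz": [0,-0.002,0],"angular": [0,0,0]}
    - {"xyz": [0,-0.002,0],"angular": [0,0,0]}

```text
clock: 15.65
position: [0.5829, -0.1374, 0.0464]
ee_rot: [0.707, 0.707, 0.0, 0.0]
ft_force: [0.8, 0.6, 0.4]
grip_width: 0.002
grasp_force: 0.3
```

carry_out:
  motion:
    - {"xyz": [0,-0.001,0],"angular": [0,0,0]}
    - {"xyz": [0,-0.002,0],"angular": [0,0,0]}
    - {"xyz": [0,-0.003,0],"angular": [0,0,0]}
    - {"xyz": [0,-0.003,0],"angular": [0,0,0]}

```text
clock: 16.05
position: [0.5816, -0.1373, 0.0467]
ee_rot: [0.707, 0.707, 0.001, 0.001]
ft_force: [10.0, 0.4, -5.0]
grip_width: 0.003
grasp_force: 4.8
```

carry_out:
  motion:
    - {"xyz": [0,-0.001,0],"angular": [0,0,0]}
    - {"xyz": [0,-0.002,0],"angular": [0,0,0]}
    - {"xyz": [0,-0.002,0],"angular": [0,0,0]}

```text
clock: 16.35
position: [0.5812, -0.1373, 0.0469]
ee_rot: [0.707, 0.707, 0.003, 0.003]
ft_force: [17.9, -1.0, -11.0]
grip_width: -0.003
grasp_force: 8.8
```

The keeper is against its stop (force rises, fingers stall at x≈.581). I'll back off, rise and check.

carry_out:
  motion:
    - {"xyz": [0,0.006,0],"angular": [0,0,0]}
    - {"xyz": [0,0.02,0],"angular": [0,0,0]}
    - {"xyz": [0,0.03,-0.02],"angular": [0,0,0]}
    - {"xyz": [0,0.03,-0.06],"angular": [0,0,0]}
    - {"xyz": [0,0.03,-0.1],"angular": [0,0,0]}
    - {"xyz": [-0.04,0.03,-0.14],"angular": [0,0,0]}
    - {"xyz": [-0.08,0.02,-0.18],"angular": [0,0,0]}
    - {"xyz": [-0.12,0.01,-0.2],"angular": [0,0,0]}
    - {"xyz": [-0.16,0,-0.2],"angular": [0,0,0]}
    - {"xyz": [-0.2,-0.01,-0.2],"angular": [0,0,0]}
    - {"xyz": [-0.2,-0.01,-0.2],"angular": [0,0,0]}

```text
clock: 17.45
position: [0.564, -0.3454, 0.2456]
ee_rot: [0.711, 0.704, -0.002, 0.0]
ft_force: [0.2, 0.3, 0.1]
grip_width: 0.001
grasp_force: 0.0
```

Run:
```python
from h import *
snap('side','s8');snap('top','t8')
o=get_obs(); print(o['position'],o['ft_force'])
s=cv2.resize(cv2.imread('pics/s8.png')[185:285,305:395],(405,450),interpolation=2)
b=cv2.resize(cv2.imread('pics/t8.png')[150:324,230:420],(395,362),interpolation=2)
cv2.imwrite('pics/v8.png',np.hstack([s,np.vstack([b,np.zeros((88,395,3),np.uint8)])]))
for f in('s','t'):
    n={'s':'side','t':'top'}[f]
    d=cv2.absdiff(cv2.imread(f'pics/{n}0.png'),cv2.imread(f'pics/{f}8.png')).max(2)
    for k,p in dict(brush=(.75,-.15,.01),cover=(.78,.1,.005),soap=(.5,.47,.01)).items(): 
        u,v=map(int,proj(n+'0',p)); print(n,k,(d[v-15:v+15,u-15:u+15]>50).sum())
```

```text
[ 0.56694323 -0.33838861  0.24569953] [-0.34211481  0.46517746  0.21162167]
side brush 0
side cover 0
side soap 0
top brush 0
top cover 0
top soap 0
```

View pics/v8.png

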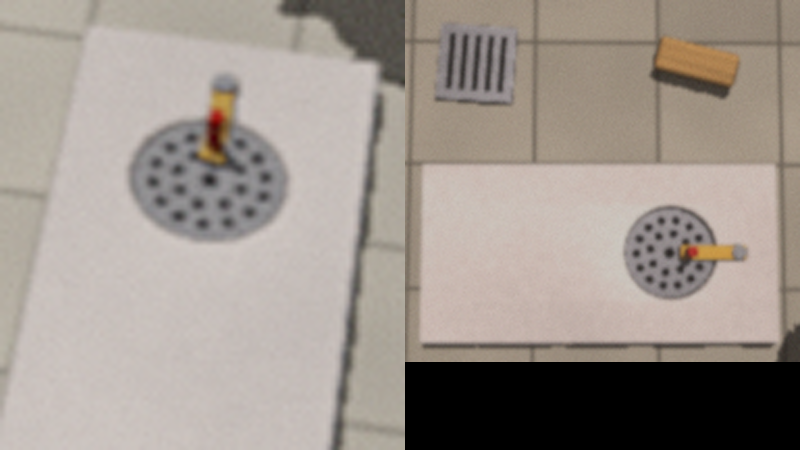

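The grate lies flat in the recess. The keeper points straight along +y over it (top: pivot (740,252), knob (691,252)), and the other items are unmoved.

```bash
python3 -c "
from workcell import *
print(hand_in())"
```

```text
the job is handed in; nothing more can be done
None
```

The job is handed in: the grate sits flat in the recess with the keeper shut against its stop over it, and the square cover, soap dish and nail brush showed no movement in the image check; the pump bottle wasn't in that check, but the arm stayed clear of it.

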